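Close up the potato cutter: cam to low, then slide home

TASK

Close up the potato cutter on the table with your fingertips, pushing only: first push the cam's lever round until it points straight ahead, towards the blade-frame end and along the slide's travel, so that the cam's low point faces the slide; only then push the slide forward, fully home against the blade frame. Do not grip or force anything, leave the can, the jar and the bowl where they stand, and finish with the hand clear of everything.

Things in the scene. Friction and masses are not known exactly. Their poses are not given: they have to be found in the camera images.
- cutter: Potato cutter bolted to the table: flat metal base plate 330 x 200 x 12 mm (x -185 to +145, y -95 to +105). Its x axis is forward, the slide's travel towards the blade frame; y is left of forward, z up. Origin on the table. All places given for the other entries are in this frame, in mm.
- frame_top (a point): Middle of the top of the upright steel blade frame, 115 above the table, at x 71, y 50. The frame is 18 thick (x), 120 wide (y). Two rails lead back from it at y 20 and y 80, no higher than 31, to a cross block at x -180 to -164, 36 high.
- slide (a joint): Travel of the slide in m: 0 = fully back, 0.09 = home, pusher head against the frame. Starts at 0 to 0.03; 3 N plus 12 N s/m drag moves it; stays where left. Its follower bar (low steel cross bar, 40 high, y -95 to +30, front face at x = -88 + travel) runs against the cam 10 mm or more short of home if the lever is still as it starts.
- push_plate (a point): Middle of the rear face of the slide's upright push plate, the face to push on, 80 wide (y), 12 thick, from 32 to 106 above the table; this point is 70 above the table, at x = -125 + travel, y = +50. It moves with the slide. The black pusher head of similar height stands ahead of it.
- cam (a joint): Angle of cam and lever about the vertical axis, rad: 0 = low point towards the slide, lever pointing straight forward (+x of cutter); positive = lever turned clockwise from above, to the right (-y) side and back; 1.57 = straight right. Starts at 1.3 to 2.3; limits -0.5 and 2.6; no stop or detent at 0. About 4.5 N sideways on the peg turns it; it stays where left.
- cam_axis (a point): Point on the cam's pivot axis, at x 20, y -45, 30 above the table. The cam is a steel eccentric disc, radius 34, 24 thick, top 40 high, its centre 18 from the axis on the lever's side; above it a flat lever, 18 wide, its top 50 high, runs out to 89 from the axis.
- lever_peg (a point): Upright round black peg at the lever's end, diameter 18, from 50 to 100 above the table, 80 from the cam axis; this point is on the peg's centre line 80 above the table. Push it sideways.
- can_mid (a point): Tin can standing on the table to the left of the blade frame, diameter 74, 110 high; point at its centre. Leave alone.
- jar_mid (a point): Jar with a lid standing behind and to the right of the cutter, diameter 70, 95 high; point at its centre. Leave alone.
- bowl_mid (a point): White bowl to the left of the rear of the cutter, rim diameter 110, 50 high; point at its centre. Leave alone.

How it is judged (in metres and radians):
On the way, in this order (a step that is already met when the one before it is completed fails the run):
1. the cam is at its low point (lever within 0.35 rad of straight ahead) while the slide has not yet been pushed (moved less than 10 mm) (value of joint cam between -0.35 and 0.35 rad and distance of push_plate from where it was at the start of the episode below 0.01 m), for 0.1 s.
2. the slide is fully home (within 4 mm) (value of joint slide above 0.086 m), for 0.1 s.
At the end, for the whole second after the job is handed in: The slide is home within 4 mm and at rest, the cam's lever is within 0.35 rad of straight ahead, and the can, jar and bowl are within 15 mm of where they stood (value of joint cam between -0.35 and 0.35 rad and value of joint slide above 0.086 m and velocity of joint slide between -0.01 and 0.01 m/s and distance of each of can_mid, jar_mid, bowl_mid from where it was at the start of the episode below 0.015 m); the robot touches nothing.
It fails at once if the slide is pushed forward (more than 10 mm) while the cam is away from its low point (not (value of joint cam between -0.35 and 0.35 rad) and distance of push_plate from where it was at the start of the episode above 0.01 m).
It fails at once if the cutter is gripped or forced (more than 50 N from the fingers) (contact force between the fingers and cutter above 50 N).
It fails at once if the can, jar or bowl is knocked, carried or lifted (moved more than 15 mm) (distance of any of can_mid, jar_mid, bowl_mid from where it was at the start of the episode above 0.015 m).
It also fails if it takes over 51 s, if anything falls off the work surface, if the arm or the gripper's body presses on something with over 40 N, if the wrist force passes 120 N, or if a joint passes its speed limit or range.

ROBOT

A 6-joint arm with a two-finger parallel gripper is mounted at the origin on the work surface. World frame = base frame: x ahead of the robot, y to its left, z up, the work surface at z = 0. Lengths are in m, angles in degrees, forces in N, time in s.
With the tool pointing down it reaches from about 0.275 to 0.875 m from the base axis. Payload 12.5 kg.
Tool frame: the origin (TCP) lies at the very end of the fingers, on their centre line; the grasp point (between the pads) lies bot.grasp_offset behind it (bot.grasp_offset is the distance from the TCP to the grasp point, in m); z points along the fingers, x is the direction in which the jaws open and shut, and the axes are right-handed (so a half turn about z gives the same grasp; the last joint's range is limited). The gripper opens to 85 mm and grips with 20 to 120 N. Pads are 22 mm wide; open, the fingers measure 114 mm over their backs; the gripper's body (76 mm by 85 mm) begins 54 mm behind the grasp point. The pads swing forward as they close: fully open they stand 13 mm farther back than shut.
Start: joints at [58.694, 20.094, 94.641, -0, 65.266, -4.847], TCP at [0.245, 0.492, 0.231] pointing down, gripper open.
Joint ranges: [-157.81, 157.81], [-45, 120.19], [0.68, 151.7], [-89.99, 269.99], [4.06, 180], [-164.3, 164.3]. Speed limits (degrees/s): [127.2, 127.2, 159.86, 180, 180, 180].

INTERFACE

Orientations are given as a 3x3 rotation matrix whose columns are the frame's x, y, z axes.
In Python, from cell import bot gives the robot as it stands.
- The arm moves only by the tool servo_tool, never from a script. Its argument "moves" is a list of rows, each a list of 3 entries, a list of its own where there are three numbers: the shift along the world's x, y, z in units of 50 mm (1.0 is 50 mm), then the turn, a rotation vector about the world's x, y, z in units of 5 degrees (1.0 is 5 degrees), then the opening, from -1 (shut) to 1 (fully open). In form: [[[tx, ty, tz], [rx, ry, rz], jaw], ...]. A call has 1 to 8 rows; each row shifts and turns the commanded pose from where the row before left it; what a row does not reach is not made up. A row lasts 1/8 s, in which the tool goes at most 62.5 mm and 10.7 degrees, less where a joint would pass 70% of its speed; a pose out of reach is approached as far as the arm can. A call is refused whole if a number of a shift passes 1 or a number of a turn 1, either way. A call with a gripper value outside its range is refused whole. The fingers move at their own pace and stop on an object; "grip_force" is the grip in N (left out, the last holds). Time passes only in rows, so rows that do not move let the fingers close. It gives the time, the measured TCP pose, the force and the opening at its end, in the units of the state.
- bot.get_obs(): the state, without advancing time (a new reading comes with each control period).
- bot.grab_frame(name): name is "scene" or "top"; returns a dict with "pixels" (480x640x3 uint8, red, green, blue), "depth" (480x640 float32, m along the optical axis (not along the pixel's ray), 0 where there is no reading), "intrinsics" (3x3 intrinsics, pixels), "distortion" ([k1, k2, p1, p2, k3] as OpenCV has them; the pictures are not rectified), "eye" and "attitude" of the camera in the world. Camera axes: x right, y down, z forward; pixel columns grow to the right and rows downward; lengths in m; the calibration is good to about 2 mm. A picture is of the moment at which its call begins.
- bot.job_done(): hands the job in, once; it reports no verdict.
The state is a dict: "time_s": time; "joints": joint angles; "dq": joint speeds; "tau": joint torques, N m; "position": TCP position; "tool_rot": TCP orientation; "contact_force": force on the tool from outside, world axes, zero at the start; "torque": the same for the moment, N m; "opening": finger opening in m.
Only numpy, scipy, OpenCV 4.12 (cv2) and the standard library are available. Lean on these libraries where they do the work, as an engineer would, in place of code of your own. Each camera call takes 0.05 s, during which the arm holds its last target. There are 200 camera calls.

## Working session

There is one attempt and no reset: what is moved stays moved. The work goes in short steps, Python scripts to look and compute and a tool call to move; the robot and the scene stay as the last step left them, time stands still between calls to the robot, and variables do not carry over. Pictures are saved under pics/ and viewed, about 8 in all and at most 12, crops included, and the job is handed in when it is done.

Besides the shell and the picture viewer there is one more tool, called after "Call:" as name([rows], argument=value, ...), one row to a line, values as JSON. servo_tool: Moves the arm, as the interface text tells. Its arguments: {"type":"object","properties":{"moves":{"type":"array","items":{"type":"array"}},"grip_force":{"type":"number"}},"required":["moves"]}

```bash
mkdir -p pics
python3 - <<'E'
from cell import bot
import cv2,numpy as np
for n in("top","scene"):
    f=bot.grab_frame(n); cv2.imwrite(f"pics/{n}0.png",f["pixels"][:,:,::-1]); np.savez(f"{n}0.npz",**f)
    print(n,f["intrinsics"],f["distortion"],f["eye"],f["attitude"])
print(bot.get_obs(),bot.grasp_offset)
E
```

```text
top [[520.29295992   0.         314.36008263]
 [  0.         520.29295992 236.87033712]
 [  0.           0.           1.        ]] [-0.12045174  0.          0.          0.          0.        ] [0.39213813 0.01921631 0.97168902] [[ 0.00356528 -0.98505961  0.17217683]
 [-0.99998197 -0.00268019  0.00537279]
 [-0.00483106 -0.17219288 -0.98505141]]
scene [[502.29024709   0.         329.79852655]
 [  0.         502.29024709 229.92362706]
 [  0.           0.           1.        ]] [-0.004333  0.        0.        0.        0.      ] [1.35692452 0.09907283 0.71567078] [[-0.10195075  0.61093166 -0.78509143]
 [ 0.99478618  0.06463385 -0.0788855 ]
 [ 0.00254983 -0.78904054 -0.61433585]]
{'time_s': 0.1, 'joints': array([ 5.86957413e+01,  2.01204506e+01,  9.46726104e+01, -2.90519159e-04,
        6.52672011e+01, -4.84693091e+00]), 'dq': array([-0.08456838, -0.13784158, -0.19796872, -0.03575171, -0.0428812 ,
       -0.05274863]), 'tau': array([ 1.44069800e-03, -5.06815946e+01, -2.91886264e+01, -1.02521876e-04,
        2.47203083e-03, -3.12974555e-05]), 'position': array([0.24486153, 0.49215161, 0.23082437]), 'tool_rot': array([[ 4.45528983e-01,  8.95267352e-01, -5.42546959e-04],
       [ 8.95266902e-01, -4.45529305e-01, -9.01047228e-04],
       [-1.04839873e-03, -8.42816811e-05, -9.99999447e-01]]), 'contact_force': array([-0.12128317,  0.01866096, -0.16527808]), 'torque': array([-0.03542213,  0.0210452 ,  0.0196713 ]), 'opening': 0.08525092087098715} 0.0187
```

View pics/top0.png

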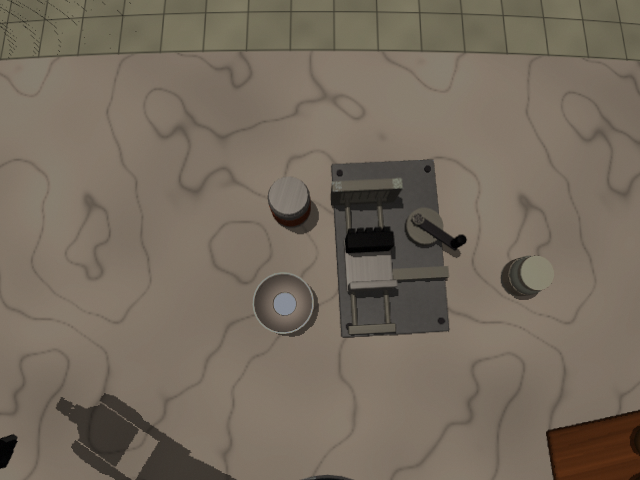

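View pics/scene0.png

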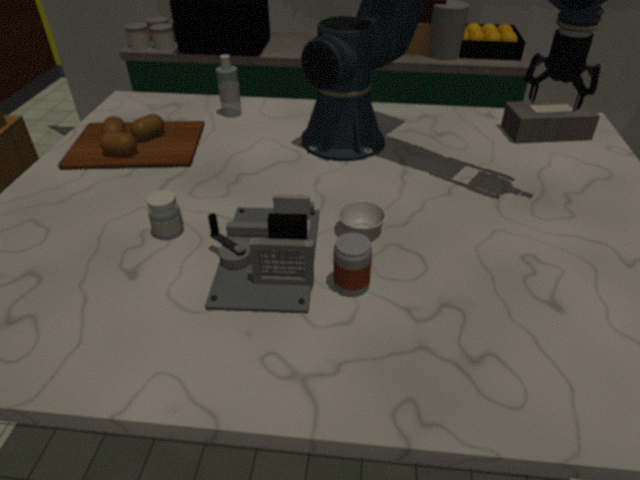

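The top view shows the cutter with forward being image-up. The plate corners are at about (332,163), (434,159), (449,330) and (341,336). The peg top is at (460,241) and the push plate's top at (371,287). The can is at (290,200), the bowl at (285,303) and the jar at (535,273). The scene view agrees.

```bash
cat > h.py <<'E'
import cv2,numpy as np
def ray(f,uv,z):
    p=cv2.undistortPoints(np.array(uv,float).reshape(-1,1,2),f["intrinsics"],f["distortion"])[:,0]
    d=np.c_[p,np.ones(len(p))]@np.array(f["attitude"]).T
    return f["eye"]+d*((z-f["eye"][2])/d[:,2])[:,None]
def cutter(f,corners):
    g=cv2.cvtColor(f["pixels"],cv2.COLOR_RGB2GRAY)
    c=cv2.cornerSubPix(g,np.array(corners,np.float32).reshape(-1,1,2),(4,4),(-1,-1),(3,30,.01))[:,0]
    W=ray(f,c,.012)[:,:2]; M=np.array([[145,105],[145,-95],[-185,-95],[-185,105]])/1000.
    mw,mm=W.mean(0),M.mean(0); H=(M-mm).T@(W-mw); a=np.arctan2(H[0,1]-H[1,0],H[0,0]+H[1,1])
    R=np.array([[np.cos(a),-np.sin(a)],[np.sin(a),np.cos(a)]]); t=mw-R@mm
    return c,a,R,t,W-(M@R.T+t)
E
python3 - <<'E'
from h import *
np.set_printoptions(precision=4,suppress=True)
f=dict(np.load("top0.npz"))
c,a,R,t,res=cutter(f,[(332,163),(434,159),(449,330),(341,336)])
print(c,np.degrees(a),t,res*1000)
loc=lambda uv,z:(ray(f,uv,z)[:,:2]-t)@R*1000
g=f["pixels"].astype(int).max(2)
m=(g<45).astype(np.uint8); n,l,s,ce=cv2.connectedComponentsWithStats(m)
for i in range(1,n):
    if s[i,4]>25 and 320<ce[i][0]<480 and 150<ce[i][1]<345: print(s[i],ce[i])
peg=loc([(460,241)],.1)[0]; print("peg",peg,"angle",np.arctan2(-(peg[1]+45),peg[0]-20),np.hypot(peg[0]-20,peg[1]+45))
print("plate rear top edge",loc([(349,289),(396,288)],.106))
print("bar front top",loc([(394,268),(447,267)],.04))
print("can bowl jar",loc([(290,190)],.11),loc([(285,303)],.05),loc([(536,273)],.095))
print("frame top",loc([(332,185),(400,183)],.115))
cv2.imwrite("pics/crop.png",cv2.resize(f["pixels"][150:345,310:490,::-1],None,fx=3,fy=3,interpolation=2))
E
```

```text
[[330.5363 164.429 ]
 [432.2293 158.4003]
 [448.9586 330.8385]
 [340.4707 336.2881]] 3.25527993374791 [ 0.5648 -0.118 ] [[-2.1845 -1.2263]
 [-0.0102  1.0554]
 [ 0.0138  0.2172]
 [ 2.1808 -0.0463]]
[424 166   7   7  39] [427.1282 168.8718]
[337 170   6   6  29] [339.2759 172.6552]
[ 331  189   72   38 1312] [366.0762 199.6418]
[405 219  61  32 671] [437.5365 236.4873]
[ 345  225   50   34 1212] [369.8936 240.5454]
[398 277  49   6 131] [422.7557 279.5267]
[348 286  50  14 406] [373.4187 292.2143]
[438 318   7   6  33] [440.7879 320.4545]
[373 332  23   3  40] [384.025 333.075]
peg [ -32.8806 -105.7766] angle 2.286833262011993 80.56149229655725
plate rear top edge [[-104.2348   90.1071]
 [-106.9869   11.7023]]
bar front top [[-66.4175   2.2355]
 [-70.0921 -94.4727]]
can bowl jar [[ 69.5639 180.2241]] [[-118.9244  200.6863]] [[ -95.2816 -235.8884]]
frame top [[ 73.0869 108.1907]
 [ 70.5641  -8.1506]]
```

View pics/crop.png

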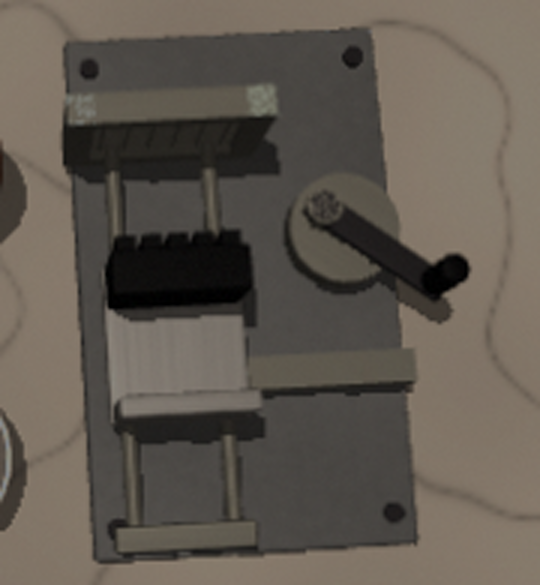

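The crop shows the lever pointing back and to the right, at about 2.29 rad, with the peg at crop (453,270). The follower bar is well clear of the cam, and slide travel is about 19 mm. The frame, plate and bar edges suggest a yaw nearer 1.8°, so I'll average the two and work out the waypoints.

```bash
cat > way.py <<'E'
from h import *
f=dict(np.load("top0.npz"))
c,a,R,t,res=cutter(f,[(332,163),(434,159),(449,330),(341,336)])
mw=R@np.array([-.02,.005])+t
a=np.radians(2.2); R=np.array([[np.cos(a),-np.sin(a)],[np.sin(a),np.cos(a)]]); t=mw-R@np.array([-.02,.005])
loc=lambda uv,z:(ray(f,uv,z)[:,:2]-t)@R*1000
W=lambda x,y:R@(np.array([x,y])/1000)+t
def fing(deg,off): # finger centre when pushing the lever at angle deg
    th=np.radians(deg); return W(20+80*np.cos(th)-off*np.sin(th),-45-80*np.sin(th)-off*np.cos(th))
E
python3 - <<'E'
from way import *
np.set_printoptions(precision=4,suppress=True)
p=loc([(460,241)],.1)[0];print("peg",p,np.degrees(np.arctan2(-(p[1]+45),p[0]-20)),"plate",loc([(349,289),(396,288)],.106),"frame",loc([(332,185),(400,183)],.115))
print("pre",fing(131,32),"tool y angle",-(131)+90+180+2.2)
for d in range(130,-5,-10): print(d,fing(d,20),(fing(d,20)-fing(d+10,20))/.05)
print("push pre",W(-135,50),"home",W(-46,50))
E
```

```text
peg [ -30.8382 -105.9951] 129.810546784846 plate [[-105.7879   88.5414]
 [-107.0955   10.0991]] frame [[ 71.1707 109.8876]
 [ 70.791   -6.4804]]
pre [ 0.5114 -0.2049] tool y angle 141.2
130 [ 0.5216 -0.2135] [ 0.1573 -0.2407]
120 [ 0.5315 -0.224 ] [ 0.1967 -0.2097]
110 [ 0.543  -0.2326] [ 0.2301 -0.1724]
100 [ 0.5558 -0.2391] [ 0.2565 -0.1298]
90 [ 0.5695 -0.2433] [ 0.2752 -0.0833]
80 [ 0.5838 -0.245 ] [ 0.2854 -0.0342]
70 [ 0.5982 -0.2442] [0.287  0.0159]
60 [ 0.6122 -0.2409] [0.2799 0.0655]
50 [ 0.6254 -0.2353] [0.2643 0.1131]
40 [ 0.6374 -0.2274] [0.2407 0.1573]
30 [ 0.6479 -0.2176] [0.2097 0.1967]
20 [ 0.6565 -0.2061] [0.1724 0.2301]
10 [ 0.663  -0.1932] [0.1298 0.2565]
0 [ 0.6672 -0.1795] [0.0833 0.2752]
push pre [ 0.4279 -0.0736] home [ 0.5169 -0.0702]
```

Call:
servo_tool([
  [[0.14, -0.37, 0], [0, 0, -1], -1],
  [[0.14, -0.37, 0], [0, 0, -1], -1],
  [[0.14, -0.37, 0], [0, 0, -1], -1],
  [[0.14, -0.37, 0], [0, 0, -1], -1],
  [[0.14, -0.37, 0], [0, 0, -1], -1],
  [[0.14, -0.37, 0], [0, 0, -1], -1],
  [[0.14, -0.37, 0], [0, 0, -1], -1],
  [[0.14, -0.37, 0], [0, 0, -1], -1],
], grip_force=20)

```text
time_s: 1.1
position: [0.3011, 0.3437, 0.2311]
tool_rot: [[0.918, 0.397, -0.0], [0.397, -0.918, -0.0], [-0.0, 0.0, -1.0]]
contact_force: [0.8, 0.0, 0.7]
opening: 0.0003
```

Call:
servo_tool([
  [[0.14, -0.37, 0], [0, 0, -1], -1],
  [[0.14, -0.37, 0], [0, 0, -1], -1],
  [[0.14, -0.37, 0], [0, 0, -1], -1],
  [[0.14, -0.37, 0], [0, 0, -1], -1],
  [[0.14, -0.37, 0], [0, 0, -1], -1],
  [[0.14, -0.37, 0], [0, 0, -1], -1],
  [[0.14, -0.37, 0], [0, 0, -1], -1],
  [[0.14, -0.37, 0], [0, 0, -1], -1],
])

```text
time_s: 2.1
position: [0.3571, 0.1957, 0.2311]
tool_rot: [[0.958, -0.286, -0.0], [-0.286, -0.958, -0.0], [-0.0, 0.0, -1.0]]
contact_force: [0.5, 0.0, 0.3]
opening: -0.0002
```

Call:
servo_tool([
  [[0.14, -0.37, 0], [0, 0, -1], -1],
  [[0.14, -0.37, 0], [0, 0, -1], -1],
  [[0.14, -0.37, 0], [0, 0, -1], -1],
  [[0.14, -0.37, 0], [0, 0, -1], -1],
  [[0.14, -0.37, 0], [0, 0, -1], -1],
  [[0.14, -0.37, 0], [0, 0, -1], -1],
  [[0.14, -0.37, 0], [0, 0, -1], -1],
  [[0.14, -0.37, 0], [0, 0, -1], -1],
])

```text
time_s: 3.1
position: [0.413, 0.0478, 0.2311]
tool_rot: [[0.55, -0.835, -0.0], [-0.835, -0.55, 0.0], [-0.0, 0.0, -1.0]]
contact_force: [0.1, 0.2, 0.3]
opening: 0.0
```

Call:
servo_tool([
  [[0.14, -0.37, 0], [0, 0, -1], -1],
  [[0.14, -0.37, 0], [0, 0, -1], -1],
  [[0.14, -0.37, 0], [0, 0, -1], -1],
  [[0.14, -0.37, 0], [0, 0, -1], -1],
  [[0.14, -0.37, 0], [0, 0, -1], -1],
  [[0.14, -0.37, 0], [0, 0, -1], -1],
  [[0.14, -0.37, 0], [0, 0, -1], -1],
  [[0.14, -0.37, 0], [0, 0, -1], -1],
])

```text
time_s: 4.1
position: [0.469, -0.1002, 0.231]
tool_rot: [[-0.115, -0.993, -0.001], [-0.993, 0.115, 0.0], [-0.0, 0.001, -1.0]]
contact_force: [0.1, 0.8, 0.0]
opening: -0.0001
```

Call:
servo_tool([
  [[0.14, -0.33, 0], [0, 0, -1], -1],
  [[0.14, -0.33, 0], [0, 0, -1], -1],
  [[0.14, -0.33, 0], [0, 0, -1], -1],
  [[0.14, -0.33, 0], [0, 0, -1], -1],
  [[0.14, -0.33, 0], [0, 0, -1], -1],
  [[0.14, -0.33, 0], [0, 0, -1], -1],
  [[0, 0, 0], [0, 0, -0.4], -1],
  [[0, 0, 0], [0, 0, 0], -1],
])

```text
time_s: 5.1
position: [0.5107, -0.1981, 0.2311]
tool_rot: [[-0.621, -0.784, -0.001], [-0.784, 0.621, 0.0], [0.0, 0.001, -1.0]]
contact_force: [0.2, -0.3, 0.3]
opening: -0.0003
```

Call:
servo_tool([
  [[0, -0.05, -0.6], [0, 0, 0], -1],
  [[0, -0.05, -0.6], [0, 0, 0], -1],
  [[0, 0, -0.6], [0, 0, 0], -1],
  [[0, 0, -0.6], [0, 0, 0], -1],
  [[0, 0, -0.5], [0, 0, 0], -1],
  [[0, 0, -0.4], [0, 0, 0], -1],
  [[0, 0, 0], [0, 0, 0], -1],
])

```text
time_s: 5.98
position: [0.5102, -0.2027, 0.0653]
tool_rot: [[-0.621, -0.784, -0.002], [-0.784, 0.621, 0.001], [0.0, 0.003, -1.0]]
contact_force: [0.1, -0.4, -0.2]
opening: -0.0001
```

Run:
```python
from cell import bot
import cv2,numpy as np
f=bot.grab_frame("top");np.savez("top1.npz",**f); s=bot.grab_frame("scene")
a=cv2.resize(f["pixels"][150:350,310:510],(480,480)); b=cv2.resize(s["pixels"][160:320,160:320],(480,480))[:,:300]
cv2.imwrite("pics/c1.png",np.hstack([a,b])[:,:,::-1])
```

```text
(no output)
```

View pics/c1.png

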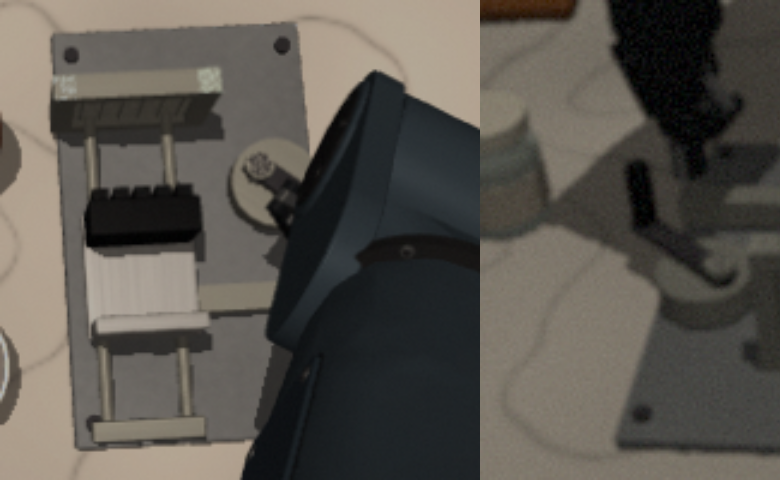

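The picture shows the fingertips standing just behind and to the left of the peg, clear of the bar. I'll start the sweep.

Call:
servo_tool([
  [[0.12, -0.11, 0], [0, 0, 0], -1],
  [[0.11, -0.11, 0], [0, 0, 0], -1],
  [[0.1, -0.11, 0], [0, 0, 1], -1],
  [[0.1, -0.1, 0], [0, 0, 1], -1],
  [[0.11, -0.09, 0], [0, 0, 1], -1],
  [[0.12, -0.08, 0], [0, 0, 1], -1],
])

```text
time_s: 6.82
position: [0.5439, -0.2339, 0.0666]
tool_rot: [[-0.314, -0.949, -0.001], [-0.949, 0.314, 0.0], [-0.0, 0.001, -1.0]]
contact_force: [-4.7, 1.9, 3.5]
opening: -0.0002
```

Call:
servo_tool([
  [[0.13, -0.07, 0], [0, 0, 1], -1],
  [[0.13, -0.06, 0], [0, 0, 1], -1],
  [[0.135, -0.045, 0], [0, 0, 1], -1],
  [[0.14, -0.035, 0], [0, 0, 1], -1],
  [[0.14, -0.02, 0], [0, 0, 1], -1],
  [[0.145, -0.01, 0], [0, 0, 1], -1],
  [[0.145, 0.0, 0], [0, 0, 1], -1],
  [[0.145, 0.015, 0], [0, 0, 1], -1],
])

```text
time_s: 7.82
position: [0.5996, -0.2462, 0.0667]
tool_rot: [[0.37, -0.929, -0.0], [-0.929, -0.37, -0.001], [0.001, 0.001, -1.0]]
contact_force: [-4.0, -4.7, -0.1]
opening: 0.0002
```

Call:
servo_tool([
  [[0.14, 0.03, 0], [0, 0, 1], -1],
  [[0.14, 0.04, 0], [0, 0, 1], -1],
  [[0.135, 0.05, 0], [0, 0, 1], -1],
  [[0.13, 0.06, 0], [0, 0, 1], -1],
  [[0.125, 0.07, 0], [0, 0, 1], -1],
  [[0.12, 0.085, 0], [0, 0, 1], -1],
])

```text
time_s: 8.57
position: [0.6395, -0.2295, 0.0667]
tool_rot: [[0.785, -0.62, 0.001], [-0.62, -0.785, -0.002], [0.002, 0.001, -1.0]]
contact_force: [-1.1, -5.9, -1.4]
opening: 0.0002
```

Run:
```python
from cell import bot
import cv2,numpy as np
f=bot.grab_frame("top");s=bot.grab_frame("scene")
a=cv2.resize(f["pixels"][130:350,310:510],(436,480)); b=cv2.resize(s["pixels"][160:320,160:320],(480,480))[:,:340]
cv2.imwrite("pics/c2.png",np.hstack([a,b])[:,:,::-1])
```

```text
(no output)
```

View pics/c2.png

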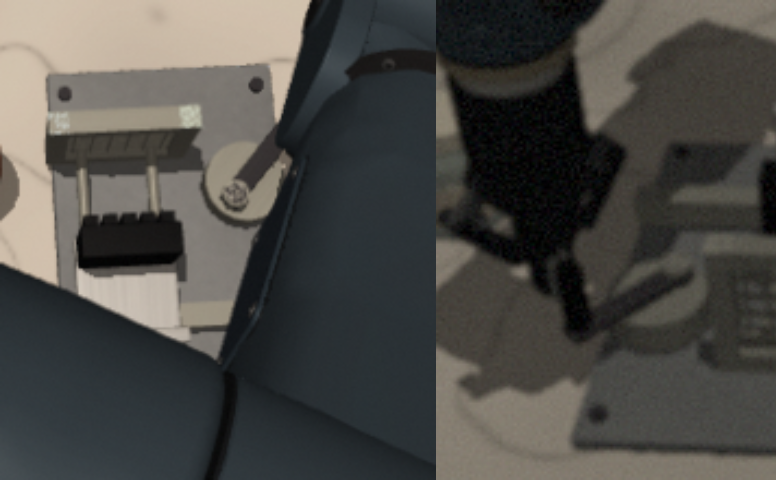

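The lever is at about 40° and the peg is still against the fingertip, so I'll finish the arc.

Call:
servo_tool([
  [[0.11, 0.1, 0], [0, 0, 1], -1],
  [[0.1, 0.11, 0], [0, 0, 1], -1],
  [[0.09, 0.12, 0], [0, 0, 1], -1],
  [[0.08, 0.125, 0], [0, 0, 1], -1],
  [[0.07, 0.13, 0], [0, 0, 1], -1],
  [[0.06, 0.135, 0], [0, 0, 1], -1],
  [[0.04, 0.14, 0], [0, 0, 1], -1],
  [[0.0, 0, 0], [0, 0, 0], -1],
])

```text
time_s: 9.68
position: [0.667, -0.1853, 0.0667]
tool_rot: [[0.998, -0.061, 0.001], [-0.061, -0.998, -0.0], [0.001, 0.0, -1.0]]
contact_force: [0.6, -0.5, -0.4]
opening: 0.0004
```

Run:
```python
from cell import bot
import cv2,numpy as np
f=bot.grab_frame("top");s=bot.grab_frame("scene");np.savez("top3.npz",**f)
a=cv2.resize(f["pixels"][130:350,310:510],(436,480)); b=cv2.resize(s["pixels"][160:320,160:320],(480,480))[:,:340]
cv2.imwrite("pics/c3.png",np.hstack([a,b])[:,:,::-1])
```

```text
(no output)
```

View pics/c3.png

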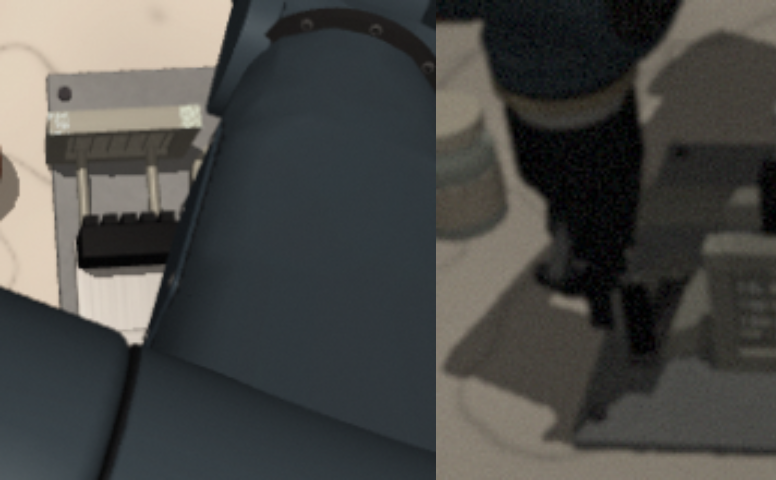

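The lever looks nearly straight ahead. I'll give a small final push, back off to the right, and rise to check.

Call:
servo_tool([
  [[0.0, 0.08, 0], [0, 0, 0.5], -1],
  [[0, 0, 0], [0, 0, 0], -1],
  [[0, -0.3, 0], [0, 0, 0], -1],
  [[0, -0.3, 0.2], [0, 0, 0], -1],
  [[0, 0, 0.8], [0, 0, 0], -1],
  [[0, 0, 0.8], [0, 0, 0], -1],
  [[-0.5, 0, 0.8], [0, 0, 1], -1],
  [[-0.8, 0, 0], [0, 0, 1], -1],
])

```text
time_s: 10.78
position: [0.6023, -0.2126, 0.2002]
tool_rot: [[0.987, 0.159, 0.006], [0.159, -0.987, -0.002], [0.005, 0.003, -1.0]]
contact_force: [1.0, -0.4, -0.1]
opening: 0.0001
```

Call:
servo_tool([
  [[-0.9, 0.2, 0], [0, 0, 1], -1],
  [[-0.9, 0.2, 0], [0, 0, 1], -1],
  [[-0.9, 0.2, 0], [0, 0, 1], -1],
  [[-0.9, 0.3, 0], [0, 0, 1], -1],
  [[-0.5, 0.3, 0], [0, 0, 1], -1],
  [[-0.5, 0.3, 0], [0, 0, 1], -1],
  [[0, 0.2, 0], [0, 0, 1], -1],
  [[0, 0.2, 0], [0, 0, 1], -1],
])

```text
time_s: 11.78
position: [0.3715, -0.1165, 0.1971]
tool_rot: [[0.654, 0.756, 0.001], [0.756, -0.654, -0.0], [0.0, 0.001, -1.0]]
contact_force: [0.7, -0.3, 0.6]
opening: 0.0002
```

Run:
```python
from cell import bot
import cv2,numpy as np
f=bot.grab_frame("top");s=bot.grab_frame("scene");np.savez("top4.npz",**f)
a=cv2.resize(f["pixels"][150:350,310:480],(408,480)); b=cv2.resize(s["pixels"][180:320,200:330],(390,420));b=np.vstack([b,b[:60]*0])
cv2.imwrite("pics/c4.png",np.hstack([a,b])[:,:,::-1])
```

```text
(no output)
```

View pics/c4.png

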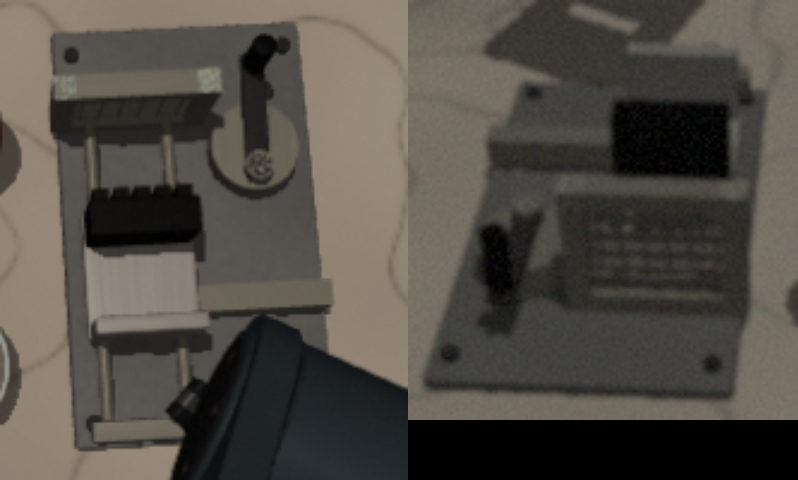

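The lever points straight ahead with the peg top at about pixel (420,168), and the slide has not moved. I'll put a number on the angle.

Run:
```python
from way import *
p=loc([(420,168)],.1)[0]; print(p,np.degrees(np.arctan2(-(p[1]+45),p[0]-20)))
```

```text
[101.06017856 -46.23319632] 0.8715931218497779
```

Call:
servo_tool([
  [[0.2, 0.2, 0], [0, 0, 1], -1],
  [[0.2, 0.2, 0], [0, 0, 1], -1],
  [[0.2, 0.2, 0], [0, 0, 1], -1],
  [[0.2, 0.2, 0], [0, 0, 1], -1],
  [[0.1, 0.07, 0], [0, 0, 1], -1],
  [[0.1, 0, 0], [0, 0, 1], -1],
  [[0.0, 0, 0], [0, 0, 1], -1],
  [[0.0, 0, 0], [0, 0, 1], -1],
])

```text
time_s: 12.88
position: [0.4218, -0.0734, 0.1966]
tool_rot: [[0.017, 1.0, 0.0], [1.0, -0.017, -0.0], [-0.0, 0.0, -1.0]]
contact_force: [-0.9, -0.2, 0.3]
opening: -0.0
```

Call:
servo_tool([
  [[0, 0, -0.6], [0, 0, 0], -1],
  [[0, 0, -0.6], [0, 0, 0], -1],
  [[0, 0, -0.6], [0, 0, 0], -1],
  [[0, 0, -0.5], [0, 0, 0], -1],
  [[0, 0, -0.3], [0, 0, 0], -1],
  [[0.15, 0, 0], [0, 0, 0], -1],
  [[0.15, 0, 0], [0, 0, 0], -1],
  [[0.15, 0, 0], [0, 0, 0], -1],
])

```text
time_s: 13.88
position: [0.4452, -0.0729, 0.0671]
tool_rot: [[0.017, 1.0, 0.001], [1.0, -0.017, -0.0], [-0.0, 0.001, -1.0]]
contact_force: [-0.1, -0.3, -0.6]
opening: 0.0
```

Call:
servo_tool([
  [[0.12, 0, 0], [0, 0, 0], -1],
  [[0.12, 0, 0], [0, 0, 0], -1],
  [[0.12, 0, 0], [0, 0, 0], -1],
  [[0.12, 0.01, 0], [0, 0, 0], -1],
  [[0.12, 0.01, 0], [0, 0, 0], -1],
])

```text
time_s: 14.5
position: [0.4743, -0.0715, 0.0668]
tool_rot: [[0.017, 1.0, -0.0], [1.0, -0.017, -0.0], [-0.0, -0.0, -1.0]]
contact_force: [-2.9, 0.4, 5.7]
opening: 0.0001
```

Call:
servo_tool([
  [[0.12, 0, 0], [0, 0, 0], -1],
  [[0.12, 0.01, 0], [0, 0, 0], -1],
  [[0.12, 0.01, 0], [0, 0, 0], -1],
  [[0.12, 0.01, 0], [0, 0, 0], -1],
])

```text
time_s: 15.0
position: [0.4984, -0.0701, 0.0669]
tool_rot: [[0.017, 1.0, -0.0], [1.0, -0.017, -0.0], [-0.0, -0.0, -1.0]]
contact_force: [-3.5, -1.5, 4.5]
opening: -0.0001
```

Call:
servo_tool([
  [[0.08, 0, 0], [0, 0, 0], -1],
  [[0.06, 0, 0], [0, 0, 0], -1],
  [[0.04, 0, 0], [0, 0, 0], -1],
  [[0.04, 0, 0], [0, 0, 0], -1],
  [[0.04, 0, 0], [0, 0, 0], -1],
])

```text
time_s: 15.62
position: [0.5111, -0.0696, 0.0668]
tool_rot: [[0.017, 1.0, -0.0], [1.0, -0.017, 0.001], [0.001, -0.0, -1.0]]
contact_force: [-3.0, 5.2, 7.3]
opening: 0.0001
```

Call:
servo_tool([
  [[0.03, 0, 0], [0, 0, 0], -1],
  [[0, 0, 0], [0, 0, 0], -1],
])

```text
time_s: 15.88
position: [0.5129, -0.07, 0.0669]
tool_rot: [[0.017, 1.0, 0.0], [1.0, -0.017, -0.0], [-0.0, 0.0, -1.0]]
contact_force: [-2.5, -0.5, 5.8]
opening: 0.0001
```

Call:
servo_tool([
  [[0.03, 0, 0], [0, 0, 0], -1],
  [[0, 0, 0], [0, 0, 0], -1],
])

```text
time_s: 16.12
position: [0.5144, -0.07, 0.0669]
tool_rot: [[0.017, 1.0, 0.0], [1.0, -0.017, -0.0], [-0.0, 0.0, -1.0]]
contact_force: [-2.0, 1.0, 5.5]
opening: -0.0001
```

Call:
servo_tool([
  [[0.03, 0, 0], [0, 0, 0], -1],
  [[0, 0, 0], [0, 0, 0], -1],
])

```text
time_s: 16.38
position: [0.5159, -0.07, 0.0669]
tool_rot: [[0.017, 1.0, 0.0], [1.0, -0.017, 0.0], [0.0, 0.0, -1.0]]
contact_force: [-1.9, 0.6, 5.8]
opening: 0.0
```

Call:
servo_tool([
  [[0.03, 0, 0], [0, 0, 0], -1],
  [[0, 0, 0], [0, 0, 0], -1],
])

```text
time_s: 16.62
position: [0.5173, -0.0699, 0.0669]
tool_rot: [[0.017, 1.0, 0.0], [1.0, -0.017, 0.0], [0.0, 0.0, -1.0]]
contact_force: [-2.1, 1.6, 5.8]
opening: -0.0001
```

Call:
servo_tool([
  [[0.02, 0, 0], [0, 0, 0], -1],
  [[0, 0, 0], [0, 0, 0], -1],
])

```text
time_s: 16.88
position: [0.5173, -0.0698, 0.0669]
tool_rot: [[0.016, 1.0, -0.002], [1.0, -0.016, 0.0], [0.0, -0.002, -1.0]]
contact_force: [-8.6, 0.5, 10.2]
opening: 0.0
```

It stopped at x=0.5173 against a predicted 0.517, and the force jumped. One small step more to confirm, then retreat.

Call:
servo_tool([
  [[0.02, 0, 0], [0, 0, 0], -1],
  [[0, 0, 0], [0, 0, 0], -1],
])

```text
time_s: 17.12
position: [0.5174, -0.0698, 0.0668]
tool_rot: [[0.016, 1.0, -0.004], [1.0, -0.016, 0.001], [0.0, -0.004, -1.0]]
contact_force: [-13.8, 0.2, 15.7]
opening: -0.0001
```

Call:
servo_tool([
  [[-0.2, 0, 0], [0, 0, 0], -1],
  [[-0.3, 0, 0], [0, 0, 0], -1],
  [[-0.3, 0, 0.4], [0, 0, 0], -1],
  [[0, 0, 0.8], [0, 0, 0], -1],
  [[0, 0, 0.8], [0, 0, 0], -1],
  [[-0.8, 0, 0.8], [0, 0, 0], -1],
  [[-0.8, 0, 0], [0, 0, 0], -1],
  [[0, 0, 0], [0, 0, 0], -1],
])

```text
time_s: 18.12
position: [0.3973, -0.0699, 0.2068]
tool_rot: [[0.017, 1.0, 0.001], [1.0, -0.017, -0.0], [-0.0, 0.001, -1.0]]
contact_force: [0.2, -0.7, -0.2]
opening: 0.0
```

Run:
```python
from cell import bot
import cv2,numpy as np
f=bot.grab_frame("top");np.savez("top5.npz",**f)
cv2.imwrite("pics/c5.png",cv2.resize(f["pixels"][140:350,240:570,::-1],None,fx=2.4,fy=2.4))
```

```text
(no output)
```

View pics/c5.png

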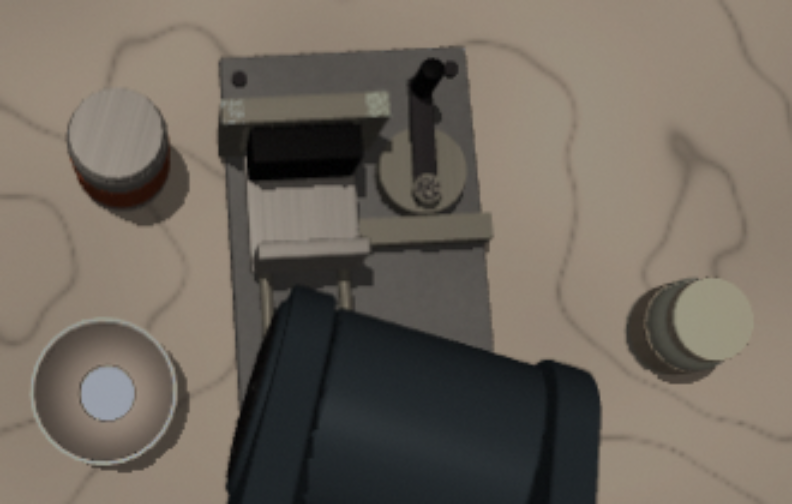

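The picture shows the pusher head against the frame, the lever straight ahead, and the can, jar and bowl in place. The hand is clear, so I'll hand the job in.

Run:
```python
from way import *
g=dict(np.load("top5.npz")); q0=f["pixels"].astype(int);q1=g["pixels"].astype(int)
for n,(x,y,w,h) in dict(can=(262,170,62,65),bowl=(250,268,70,68),jar=(500,248,60,52)).items(): print(n,"mean diff",abs(q0-q1)[y:y+h,x:x+w].mean())
print("plate rear x",loc([(348,248),(393,245)],.106))
from cell import bot
print(bot.job_done())
```

```text
can mean diff 13.962861869313482
bowl mean diff 14.065896358543418
jar mean diff 13.96923076923077
plate rear x [[-36.84143846  87.09993523]
 [-34.47254507  10.85255528]]
the job is handed in; nothing more can be done
None
```

The potato cutter is closed up, and I handed the job in at about 18 s of the 51 s allowed; it reports no verdict.

- **Lever:** I swept it round with the shut fingertips from about 130° to straight ahead. A check from the top camera put it at about 1°, against a limit of 20°. The slide showed no visible movement during this.
- **Slide:** I then pushed it forward until it stopped at TCP x = 0.517 m, which was the predicted home position. The final force was about 21 N at the wrist, under the 50 N limit. The top picture puts the push plate's rear face at about x = -36 mm, where home is -35 mm.
- **Hand and other objects:** The hand finished clear, with about zero force on it. The can, jar and bowl look unmoved in the last picture.
- **Check that told me little:** The before/after pixel difference around the can, jar and bowl was about 14 for each. The equal values suggest a change in overall brightness, so this neither confirms nor rules out a small shift.
- **Disagreement:** The fitted plate corners gave the cutter's yaw as 3.3°, while the frame and bar edges suggested 1–2°. I used 2.2°, and contacts and the stop came where that predicted.

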